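# Put the lantern shades back over the candles

## Task

Two white lantern shades hang from brass hook stands on the hall console, each with a wooden knob on top to hold it by. Lift each one up and off its hook and set it gently, mouth down, over the candle it fits, the tall slim shade over the slim candle and the wide low shade over the stout candle, so that it stands flat on the candle's dish with the candle inside. Either may go first; do not wrench the hooks, tip or drop the shades, or push the candles and the other things on the table out of their places.

Things in the scene. Friction and masses are not known exactly. Their poses are not given: they have to be found in the camera images.
- tall_shade: tall slim lantern shade, hangs mouth down on the hook of stand_a: white ceramic bell, closed on top, open below, outer diameter 60 mm, inner 52, body 105 mm high (inner height 100, top 12 mm taper); on the roof a brass wire bail (see its point) with a wooden knob on top, 191 mm high in all. Origin: centre of the open mouth, z up through the knob. About 0.26 kg (varies)
- wide_shade: wide low lantern shade, hangs mouth down on the hook of stand_b: same make, outer diameter 84 mm, inner 76, body 75 mm high (inner height 70, top 12 mm taper), same bail and knob, 161 mm high in all. Origin: centre of the open mouth, z up. About 0.30 kg (varies)
- tall_shade_knob (a point): centre of the tall shade's round wooden knob (22 mm diameter, 30 mm high), 176 mm above its mouth; held there the shade can swing between the fingers if carried jerkily
- wide_shade_knob (a point): centre of the wide shade's round wooden knob (22 mm diameter, 30 mm high), 146 mm above its mouth
- tall_shade_apex (a point): wire centre at the bail's peak, 155 mm above the mouth, 21 mm below the knob's centre. Bail of 6 mm wire in the shade's y-z plane: legs at y = +-17 mm rise from the roof (50 mm below the peak) and slope up to the peak over their last 14 mm. Hanging, the peak sits 9 mm above the hook's valley and the shade's x axis lies along the hook
- wide_shade_apex (a point): the same on the wide shade, 125 mm above the mouth, 21 mm below the knob's centre
- stand_a: brass hook stand, fixed, carries tall_shade. Origin: on the table straight below the hook's valley; -x is where the hook points (the shade comes off that way), z up. At x = +75 mm a 7 mm post (top 258 mm high) on a 72 mm foot; at height 247 mm a 7 mm arm runs back from it to x = +20 mm, then the hook dips and rises again to its tip (see the point)
- stand_b: a second hook stand, the same in every way, carries wide_shade
- stand_a_valley (a point): wire centre at the lowest point of the hook of stand_a, 235 mm high; the tip is 20 mm along the stand's -x, its wire centre 247 mm high. To come off, the bail must rise 10 to 35 mm (more, and the roof meets the hook from below), then travel about 45 mm along the stand's -x
- stand_b_valley (a point): the same on stand_b
- tall_candle: slim cream wax candle, 40 mm diameter, standing upright in the middle of a flat brass dish 100 mm in diameter and 10 mm thick, loose, 0.7 kg; wax top 90 mm and wick tip 98 mm above the table. Origin: centre of the dish's underside, z up. A shade standing on the dish has its mouth 10 mm above this origin.
- wide_candle: stout cream wax candle, 62 mm diameter, in the middle of an equal dish; wax top 52 mm and wick tip 60 mm above the table. Origin: centre of the dish's underside, z up.
- amphora: bystander: terracotta jar with two small ears, 100 mm across, 190 mm high; origin centre of its underside
- bud_vase: bystander: slender terracotta vase, 56 mm across, 150 mm high, between the candles; origin centre of its underside
- glass_candle: bystander: clear glass jar holding a low candle, 68 mm diameter, 80 mm high; origin centre of its underside
- plant: bystander: round terracotta pot with a low green plant, about 125 mm across, 140 mm high; origin centre of its underside
- lidded_jar: bystander: white ceramic jar with a wooden lid, 74 mm diameter, 109 mm high, standing on two books (56 mm high with a flat tray) at the robot's left; origin centre of its underside
- key_bowl: bystander: blue ceramic bowl, 120 mm across, 45 mm high; origin centre of its underside
Things that resemble listed ones, but are neither listed nor needed, are in the scene too. Leave any black or blue look-alike of the wide_shade alone.

How it is judged:
By the outcome, as a careful person would: the job done as asked, in the order asked, and still so for the second after the job is handed in, with the robot touching nothing.
It also fails if it takes over 72 s, if anything falls off the work surface, if the arm or the gripper's body presses on something with over 40 N, if the wrist force passes 120 N, or if a joint passes its speed limit or range.

## Robot

A 6-joint arm with a two-finger parallel gripper is mounted at the origin on the work surface. World frame = base frame: x ahead of the robot, y to its left, z up, the work surface at z = 0. Lengths are in m, angles in rad, forces in N, time in s.
With the tool pointing down it reaches from about 0.25 to 0.775 m from the base axis. Payload 8.9 kg.
Tool frame: the origin (TCP) lies on the mounting face of the last link; the fingertips stand 173 mm ahead of it and the grasp point (between the pads) lies 155 mm ahead of it; z points along the fingers, y is the line along which they close (so a half turn about z gives the same grasp; the last joint's range is limited). The gripper opens to 85 mm and grips with 20 to 120 N. Pads are 22 mm wide; open, the fingers measure 114 mm over their backs; the gripper's body (76 mm by 85 mm) begins 54 mm behind the grasp point. The pads swing forward as they close: fully open they stand 13 mm farther back than shut.
Start: joints at [-1.274, 0.291, -0.153, 1.127, 0, 1.431], TCP at [0.222, -0.476, 0.405] pointing down, gripper open.
Joint ranges: [-2.52, 2.52], [-0.91, 1.74], [-1.3, 1.37], [-1.96, 2.02], [-1.52, 1.47], [-3.14, 3.14]. Speed limits (rad/s): [2.22, 2.22, 2.79, 3.14, 3.14, 3.14].

## Interface

Orientations are given as a unit quaternion [w, x, y, z].
In Python, from rig import status, optics, workorder gives the robot as it stands.
- The arm moves only by the tool servo_tool, never from a script. Its argument "series" is a list of rows, each a list of 3 entries, a list of its own where there are three numbers: the opening, from -1 (shut) to 1 (fully open), then the shift along the tool's x, y, z in cm, then the turn about the tool's z in rad. A call has 1 to 8 rows; each row is the pose to reach, as a shift and turn from the pose commanded when the call began, along the tool's axes at that moment; what a row does not reach only later rows make up. A row lasts 1/8 s, in which the tool goes at most 62.5 mm and 10.7 degrees, less where a joint would pass 70% of its speed; a pose out of reach is approached as far as the arm can. A call with a gripper value outside its range is refused whole. The fingers move at their own pace and stop on an object; "grip_force" is the grip in N (left out, the last holds). Time passes only in rows, so rows that repeat a pose let the fingers close. It gives the time, the measured TCP pose, the force, the opening and the grip force at its end, in the units of the state.
- status.state(): the state, without advancing time (a new reading comes with each control period).
- optics.capture(name): name is "side" or "top" or "wrist"; returns (picture, depth): 480x640x3 uint8, blue, green, red; 480x640 float32, m along the optical axis (not along the pixel's ray), 0 where there is no reading.
- optics.camera_info(name): a dict with "mtx" (3x3 intrinsics, pixels), "k1" (the pictures are not rectified: a ray, as slopes to the right and down, at radius r is drawn at 1 + k1 r^2 times it, then the intrinsics apply), "R" (3x3) and "t" (3): a world point X has camera coordinates R X + t. Camera axes: x right, y down, z forward; pixel columns grow to the right and rows downward; lengths in m; the calibration is good to about 2 mm. A picture is of the moment at which its call begins: read the wrist's pose just before it. camera_info takes no time and is no camera call; for the wrist camera it gives the pose at the moment of the call.
- workorder.hand_in(): hands the job in; it is judged then, once.
The state is a dict: "time": time; "joint_pos": joint angles; "qvel": joint speeds; "tau": joint torques, N m; "position": TCP position; "tool_rot": TCP orientation; "wrist_force": force on the tool from outside, world axes, zero at the start; "torque": the same for the moment, N m; "width": opening from 0.0 (shut) to 1.0 (fully open); "grasp_force": force on a finger pad.
Only numpy, scipy, OpenCV 4.12 (cv2) and the standard library are available. Lean on these libraries where they do the work, as an engineer would, in place of code of your own. Each camera call takes 0.05 s, during which the arm holds its last target. There are 200 camera calls.

## Working session

There is one attempt and no reset: what is moved stays moved. The work goes in short steps, Python scripts to look and compute and a tool call to move; the robot and the scene stay as the last step left them, time stands still between calls to the robot, and variables do not carry over. Pictures are saved under pics/ and viewed, at most 10 in all, crops included, and the job is handed in when it is done.

Besides the shell and the picture viewer there is one more tool, called after "Emit:" by a JSON object that holds its "op" and its "data", one argument or row to a line. servo_tool: Moves the arm, as the interface text tells. Its arguments: {"type":"object","properties":{"series":{"type":"array","items":{"type":"array"}},"grip_force":{"type":"number"}},"required":["series"]}

```bash
mkdir -p pics; cat > h.py <<'E'
import numpy as np, cv2
from rig import status, optics, workorder
def cap(n):
    i=optics.camera_info(n); p,d=optics.capture(n); return i,p,d
def cloud(i,d):
    K=np.array(i["mtx"]);R=np.array(i["R"]);t=np.array(i["t"])
    v,u=np.mgrid[:480,:640]
    pts=np.stack([u,v],-1).reshape(-1,1,2).astype(float)
    n=cv2.undistortPoints(pts,K,np.array([i["k1"],0,0,0,0.])).reshape(480,640,2)
    X=np.dstack([n[...,0]*d,n[...,1]*d,d])
    W=(X-t)@R
    W[d<=0]=np.nan
    return W
E
python3 - <<'E'
from h import *
print(status.state())
for n in("top","side","wrist"):
    i,p,d=cap(n); cv2.imwrite(f"pics/{n}0.png",p); W=cloud(i,d); np.save(f"pics/{n}0.npy",W)
    print(n,i["mtx"],i["k1"],(-np.array(i["R"]).T@np.array(i["t"])).round(3),np.array(i["R"]).round(2).tolist())
E
```

```text
{'time': 0.0, 'joint_pos': array([-1.27430687e+00,  2.91277536e-01, -1.54136190e-01,  1.12671067e+00,
        1.21180423e-05,  1.43148743e+00]), 'qvel': array([ 1.83980675e-03, -9.70098935e-05, -2.41057377e-03,  1.38138064e-03,
       -3.02786226e-04, -2.76276550e-04]), 'tau': array([ 5.29751123e-04, -5.37140751e+01,  3.31368220e+01,  1.57056801e-02,
       -2.61555542e-04,  3.45713474e-06]), 'position': array([ 0.22155629, -0.47571646,  0.40412991]), 'tool_rot': array([-6.62459237e-04,  9.76353543e-01,  2.16178901e-01, -4.60925295e-05]), 'wrist_force': array([ 0.16631273,  0.1454129 , -0.53342788]), 'torque': array([ 0.02061235,  0.00889334, -0.01959229]), 'grasp_force': 0.0, 'width': 0.9950331360775363}
top [[487.96999603   0.         316.45077051]
 [  0.         487.96999603 242.69226702]
 [  0.           0.           1.        ]] -0.022417056395747717 [0.398 0.014 1.286] [[-0.01, -1.0, -0.0], [-0.99, 0.01, -0.11], [0.11, -0.0, -0.99]]
side [[566.25202      0.         326.08188573]
 [  0.         566.25202    234.50516976]
 [  0.           0.           1.        ]] -0.17851810906708485 [-0.394  0.972  1.217] [[-0.71, -0.7, -0.02], [-0.42, 0.45, -0.79], [0.56, -0.56, -0.62]]
wrist [[431.93223623   0.         316.15243887]
 [  0.         431.93223623 237.0477596 ]
 [  0.           0.           1.        ]] -0.10240536332979136 [ 0.296 -0.441  0.373] [[0.42, -0.91, -0.0], [-0.86, -0.4, 0.32], [-0.29, -0.13, -0.95]]
```

View pics/top0.png

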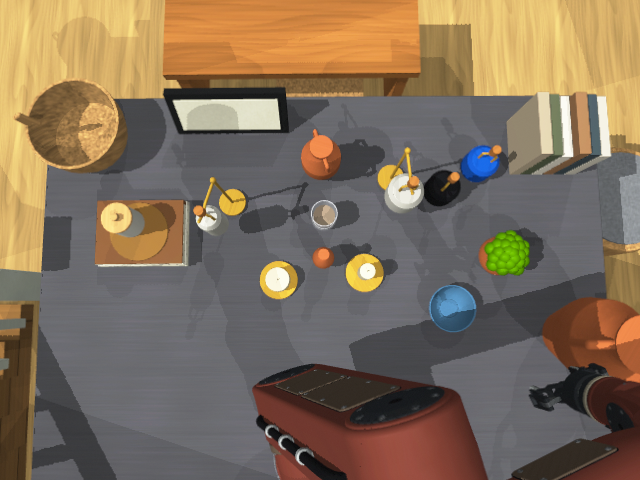

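View pics/side0.png

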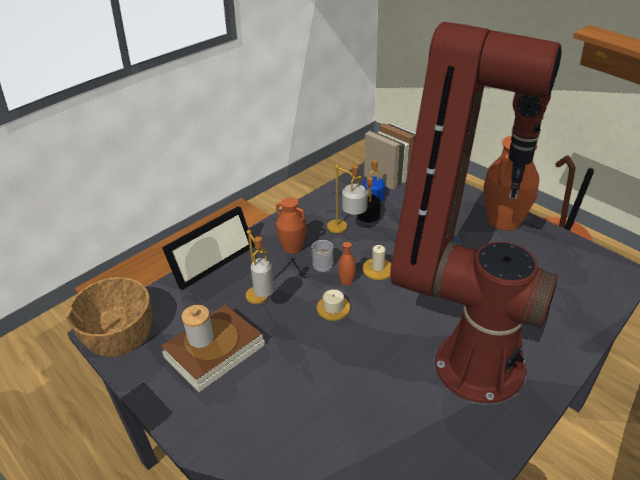

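The top picture shows the tall shade at about (208,218) with its stand foot at (232,202). The wide shade is at (404,192) with its foot at (389,178), and the black and blue look-alikes are at (443,187) and (481,163). The stout candle is at (279,281) and the slim one at (367,271).

```bash
python3 - <<'E'
from h import *
p=cv2.imread("pics/top0.png"); 
a=cv2.resize(p[165:245,185:265],None,fx=5,fy=5,interpolation=2); b=cv2.resize(p[140:220,370:450],None,fx=5,fy=5,interpolation=2)
cv2.imwrite("pics/crop.png",np.hstack([a,b]))
for n in("top","side"):
    W=np.load(f"pics/{n}0.npy"); z=W[...,2]
    rois={"top":dict(tall=(190,170,250,235),wide=(370,140,425,215),c1=(255,255,302,305),c2=(343,250,388,295)),
     "side":dict(tall=(240,220,285,305),wide=(325,155,371,235),c1=(312,285,355,322),c2=(360,240,394,282))}[n]
    for k,(x0,y0,x1,y1) in rois.items():
        w=W[y0:y1,x0:x1].reshape(-1,3); zz=w[:,2]
        bands=[(.272,.295),(.262,.272),(.24,.262),(.225,.24),(.18,.2)] if k[0] in'tw' else [(.006,.014),(.045,.056),(.082,.095)]
        for lo,hi in bands:
            m=(zz>lo)&(zz<hi); q=w[m]
            if len(q): print(n,k,lo,hi,len(q),"med",np.median(q,0).round(4),"min",q.min(0).round(3),"max",q.max(0).round(3))
E
```

```text
top tall 0.272 0.295 92 med [0.5837 0.261  0.2796] min [0.573 0.251 0.272] max [0.595 0.272 0.285]
top tall 0.262 0.272 13 med [0.5802 0.2527 0.2678] min [0.573 0.239 0.263] max [0.657 0.262 0.271]
top tall 0.24 0.262 159 med [0.6198 0.2497 0.2505] min [0.563 0.231 0.24 ] max [0.661 0.271 0.261]
top tall 0.225 0.24 21 med [0.5802 0.2457 0.2343] min [0.576 0.235 0.226] max [0.656 0.256 0.24 ]
top tall 0.18 0.2 398 med [0.5791 0.2543 0.1918] min [0.555 0.231 0.18 ] max [0.657 0.29  0.2  ]
top wide 0.272 0.295 88 med [ 0.6426 -0.1922  0.2798] min [ 0.633 -0.204  0.273] max [ 0.654 -0.182  0.285]
top wide 0.262 0.272 12 med [ 0.6378 -0.1847  0.2675] min [ 0.633 -0.197  0.264] max [ 0.648 -0.182  0.271]
top wide 0.24 0.262 148 med [ 0.6846 -0.1886  0.252 ] min [ 0.621 -0.197  0.241] max [ 0.725 -0.179  0.262]
top wide 0.225 0.24 29 med [ 0.6431 -0.1817  0.2349] min [ 0.639 -0.212  0.225] max [ 0.718 -0.174  0.24 ]
top wide 0.18 0.2 842 med [ 0.6355 -0.186   0.1931] min [ 0.602 -0.233  0.18 ] max [ 0.719 -0.152  0.2  ]
top c1 0.006 0.014 603 med [0.4469 0.1094 0.0104] min [0.385 0.055 0.00
[... 1300 characters left out ...]
04 -0.1821  0.2342] min [ 0.632 -0.206  0.227] max [ 0.719 -0.168  0.24 ]
side wide 0.18 0.2 300 med [ 0.6304 -0.181   0.1917] min [ 0.595 -0.225  0.18 ] max [ 0.721 -0.148  0.2  ]
side c1 0.006 0.014 256 med [0.4244 0.133  0.0092] min [0.39  0.012 0.006] max [0.549 0.166 0.014]
side c1 0.045 0.056 246 med [0.4405 0.1169 0.0509] min [0.411 0.085 0.045] max [0.472 0.148 0.056]
side c2 0.006 0.014 290 med [ 0.4509 -0.0956  0.0093] min [ 0.411 -0.247  0.006] max [ 0.552 -0.033  0.014]
side c2 0.045 0.056 32 med [ 0.4502 -0.0944  0.0499] min [ 0.441 -0.114  0.045] max [ 0.473 -0.085  0.056]
side c2 0.082 0.095 88 med [ 0.4592 -0.1076  0.0883] min [ 0.44  -0.127  0.082] max [ 0.481 -0.088  0.095]
```

View pics/crop.png

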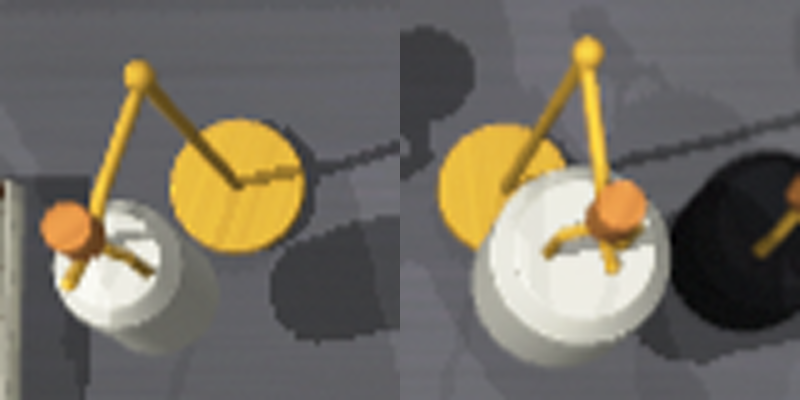

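The crops show both knobs, at about (199,211) and (494−370 ... full-picture (413,182)), and each hook arm running back to its post top. The two cameras agree to about 5 mm, and the knob tops at 0.280 match the expected height. I'll take the wide shade first.

```bash
cat >> h.py <<'E'
def go(gx,gy,gz,yawdeg,mod=True):
    "tool-frame shift (cm) and turn to bring the grasp point there, tool x at yaw"
    s=status.state(); q=s["tool_rot"]
    from scipy.spatial.transform import Rotation as Ro
    R=Ro.from_quat([q[1],q[2],q[3],q[0]]).as_matrix()
    g=s["position"]+.155*R[:,2]
    sh=R.T@(np.array([gx,gy,gz])-g)*100
    yaw=np.degrees(np.arctan2(R[1,0],R[0,0]))
    print("t",round(s["time"],2),"grasp",g.round(4),"zax",R[:,2].round(3),"yaw",yaw.round(1),"shift",sh.round(2),"turn",np.radians(-(yawdeg-yaw)).round(3),"j",s["joint_pos"].round(2),"F",s["wrist_force"].round(1),"w",round(s["width"],3),"gf",round(s["grasp_force"],1))
E
python3 - <<'E'
from h import *
W=np.load("pics/top0.npy")
for nm,(x0,y0,x1,y1),(lo,hi) in [("posta",(205,172,220,186),(.25,.29)),("postb",(395,140,412,158),(.25,.29)),("black",(420,165,465,215),(.05,.3)),("blue",(460,140,505,185),(.05,.3)),("vase",(310,245,337,270),(.1,.2)),("glass",(305,195,340,230),(.05,.1)),("amph",(300,130,342,182),(.12,.25)),("jar",(95,195,145,235),(.12,.25)),("armA",(199,172,225,211),(.238,.262)),("armB",(395,140,420,185),(.238,.262))]:
    w=W[y0:y1,x0:x1].reshape(-1,3); q=w[(w[:,2]>lo)&(w[:,2]<hi)]
    if len(q): print(nm,len(q),np.median(q,0).round(3),q.min(0).round(3),q.max(0).round(3))
    if nm[:3]=="arm":
        c=cv2.fitLine(q[:,:2].astype(np.float32),cv2.DIST_HUBER,0,.01,.01).ravel(); print(np.degrees(np.arctan(c[1]/c[0])))
go(.642,-.191,.32,189)
E
```

```text
posta 36 [0.653 0.237 0.256] [0.643 0.231 0.25 ] [0.661 0.244 0.263]
postb 41 [ 0.716 -0.185  0.255] [ 0.703 -0.192  0.25 ] [ 0.725 -0.179  0.261]
black 951 [ 0.675 -0.306  0.075] [ 0.619 -0.356  0.05 ] [ 0.723 -0.223  0.199]
blue 876 [ 0.741 -0.409  0.075] [ 0.687 -0.458  0.05 ] [ 0.786 -0.355  0.166]
vase 182 [ 0.499 -0.002  0.147] [ 0.483 -0.022  0.1  ] [0.523 0.017 0.156]
glass 243 [ 0.616 -0.006  0.075] [ 0.577 -0.039  0.05 ] [0.644 0.027 0.088]
amph 1104 [0.737 0.003 0.161] [ 0.697 -0.044  0.12 ] [0.794 0.045 0.197]
jar 872 [0.59  0.482 0.151] [0.556 0.449 0.121] [0.629 0.524 0.169]
armA 123 [0.632 0.246 0.251] [0.588 0.231 0.24 ] [0.661 0.26  0.261]
-18.900236
armB 118 [ 0.694 -0.188  0.252] [ 0.641 -0.194  0.24 ] [ 0.725 -0.179  0.261]
4.118119
t 0.15 grasp [ 0.2215 -0.4756  0.2493] zax [-0.     0.001 -1.   ] yaw 25.0 shift [50.13 -8.06 -7.06] turn -2.863 j [-1.27  0.29 -0.15  1.13  0.    1.43] F [-0.3 -1.  -0. ] w 0.999 gf 0.0
```

Emit:
{"op": "servo_tool", "data": {
  "series": [
    [1,[5,-1,-1.5],-0.18],
    [1,[11,-2,-3.5],-0.36],
    [1,[17,-3,-5],-0.54],
    [1,[23,-4,-6.5],-0.72],
    [1,[29,-5,-7.5],-0.9],
    [1,[34,-6,-7.5],-1.08],
    [1,[38,-7,-7.5],-1.26],
    [1,[42,-7.5,-7.5],-1.44]
  ]
}}

```text
time: 1.15
position: [0.5718, -0.2293, 0.4795]
tool_rot: [-0.0, 0.589, 0.808, -0.0]
wrist_force: [1.5, -0.9, 0.2]
width: 1.0
grasp_force: 0.0
```

```bash
python3 -c "
from h import *
go(.60,-.198,.32,189)"
```

```text
t 1.15 grasp [ 0.5717 -0.2292  0.3245] zax [-0.  0. -1.] yaw 107.9 shift [2.11 3.65 0.45] turn -1.416 j [-0.5   0.45  0.28  1.4  -0.    0.76] F [ 1.5 -0.9  0.2] w 1.0 gf 0.0
```

Emit:
{"op": "servo_tool", "data": {
  "series": [
    [1,[1,1,0.2],-0.18],
    [1,[2,2,0.4],-0.36],
    [1,[2.1,3,0.4],-0.54],
    [1,[2.1,3.65,0.4],-0.72],
    [1,[2.1,3.65,0.4],-0.9],
    [1,[2.1,3.65,0.4],-1.08],
    [1,[2.1,3.65,0.4],-1.26],
    [1,[2.1,3.65,0.4],-1.36]
  ]
}}

```text
time: 2.15
position: [0.5992, -0.1996, 0.4753]
tool_rot: [-0.0, -0.049, 0.999, 0.0]
wrist_force: [0.8, -0.8, 1.0]
width: 0.999
grasp_force: 0.0
```

```bash
cat >> h.py <<'E'
def knob(n,x,y,r=.045,lo=.262,hi=.29,i=None,png=None):
    i,p,d=cap(n); W=cloud(i,d)
    if png: cv2.imwrite(png,p)
    m=(np.hypot(W[...,0]-x,W[...,1]-y)<r)&(W[...,2]>lo)&(W[...,2]<hi)
    q=W[m]; v,u=np.nonzero(m)
    if len(q): print(n,len(q),"med",np.median(q,0).round(4),"mid",((q.min(0)+q.max(0))/2).round(4),"ext",np.ptp(q,axis=0).round(3),"uv",u.mean().round(),v.mean().round())
    else: print(n,"none")
    return W,p
E
python3 - <<'E'
from h import *
go(.642,-.191,.265,185.5)
W,p=knob("wrist",.642,-.191,png="pics/w1.png")
for n in("top","side"): knob(n,.642,-.191)
E
```

```text
t 2.15 grasp [ 0.5991 -0.1996  0.3203] zax [-0.001  0.    -1.   ] yaw -174.3 shift [-4.36  0.43  5.53] turn -6.281 j [-0.44  0.48  0.32  1.41  0.   -0.54] F [ 0.8 -0.8  1. ] w 0.999 gf 0.0
wrist 2172 med [ 0.6369 -0.1916  0.2783] mid [ 0.6413 -0.1911  0.2712] ext [0.022 0.022 0.018] uv 324.0 370.0
top 39 med [ 0.6465 -0.1887  0.2807] mid [ 0.6477 -0.1901  0.2734] ext [0.013 0.015 0.021] uv 412.0 179.0
side 37 med [ 0.6375 -0.1872  0.2733] mid [ 0.64   -0.1881  0.2734] ext [0.023 0.02  0.022] uv 355.0 168.0
```

View pics/w1.png

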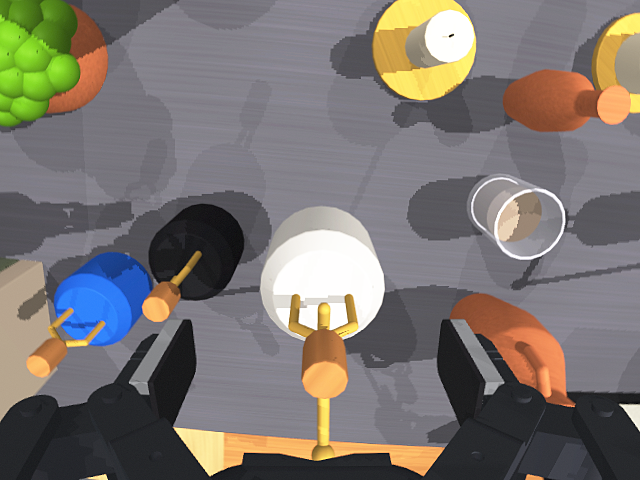

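The wrist picture shows the wide shade's knob at (324,370), centred between the fingers, with the hook running straight back. The measured knob is at (0.6415,−0.191), so I'll descend and grip.

Emit:
{"op": "servo_tool", "data": {
  "series": [
    [1,[-2,0.2,0],0],
    [1,[-4.25,0.4,0],0],
    [1,[-4.25,0.4,1.5],0],
    [1,[-4.25,0.4,3.5],0],
    [1,[-4.25,0.4,5.2],0],
    [1,[-4.25,0.4,5.2],0],
    [1,[-4.25,0.4,5.2],0],
    [1,[-4.25,0.4,5.2],0]
  ]
}}

```text
time: 3.3
position: [0.6413, -0.1918, 0.4246]
tool_rot: [0.001, -0.047, 0.999, -0.0]
wrist_force: [0.7, 0.1, -0.3]
width: 1.003
grasp_force: 0.0
```

```bash
python3 - <<'E'
from h import *
go(.6415,-.191,.267,185.5)
W,p=knob("wrist",.642,-.191,png="pics/w2.png")
E
```

```text
t 3.3 grasp [ 0.6415 -0.1918  0.2696] zax [ 0.001 -0.001 -1.   ] yaw -174.6 shift [-0.    0.09  0.26] turn -6.286 j [-0.4   0.57  0.34  1.33  0.   -0.49] F [ 0.7  0.1 -0.3] w 1.003 gf 0.0
wrist 8119 med [ 0.6388 -0.1914  0.2785] mid [ 0.6416 -0.1913  0.276 ] ext [0.031 0.088 0.028] uv 318.0 358.0
```

Emit:
{"op": "servo_tool", "data": {
  "series": [
    [0,[0,0,0],0],
    [-0.3,[0,0,0],0],
    [-0.6,[0,0,0],0],
    [-1,[0,0,0],0],
    [-1,[0,0,0],0],
    [-1,[0,0,0],0],
    [-1,[0,0,0],0],
    [-1,[0,0,0],0]
  ],
  "grip_force": 40
}}

```text
time: 4.35
position: [0.6412, -0.1917, 0.4238]
tool_rot: [0.0, -0.047, 0.999, -0.0]
wrist_force: [-1.2, -0.1, 2.4]
width: 0.246
grasp_force: 39.0
```

```bash
python3 - <<'E'
from h import *
go(.6415,-.191,.267,185.5)
W,p=knob("wrist",.642,-.191,png="pics/w3.png")
E
```

```text
t 4.35 grasp [ 0.6412 -0.1917  0.2688] zax [ 0. -0. -1.] yaw -174.6 shift [-0.04  0.07  0.18] turn -6.285 j [-0.4   0.57  0.34  1.33 -0.   -0.49] F [-1.2 -0.1  2.4] w 0.246 gf 39.0
wrist 9182 med [ 0.6347 -0.1916  0.2784] mid [ 0.6408 -0.1916  0.276 ] ext [0.027 0.053 0.028] uv 316.0 353.0
```

Emit:
{"op": "servo_tool", "data": {
  "series": [
    [-1,[0,0,-0.3],0],
    [-1,[0,0,-0.7],0],
    [-1,[0,0,-1.2],0],
    [-1,[0,0,-1.7],0],
    [-1,[0,0,-2.1],0],
    [-1,[0,0,-2.2],0],
    [-1,[0,0,-2.2],0]
  ],
  "grip_force": 60
}}

```text
time: 5.28
position: [0.6411, -0.1916, 0.4457]
tool_rot: [-0.0, -0.047, 0.999, 0.0]
wrist_force: [-0.3, 0.1, -2.8]
width: 0.242
grasp_force: 58.7
```

Emit:
{"op": "servo_tool", "data": {
  "series": [
    [-1,[0.3,0,0],0],
    [-1,[1,0,0],0],
    [-1,[2,0,0],0],
    [-1,[3.2,0,0],0],
    [-1,[4.4,0,0],0],
    [-1,[5.4,0,0],0],
    [-1,[6,0,0],0],
    [-1,[6.2,0,0],0]
  ]
}}

```text
time: 6.28
position: [0.5791, -0.1976, 0.4459]
tool_rot: [0.0, -0.047, 0.999, -0.0]
wrist_force: [0.3, 0.3, -2.3]
width: 0.24
grasp_force: 58.7
```

```bash
python3 - <<'E'
from h import *
i,p,d=cap("wrist"); a=p
i2,p2,d2=cap("side")
cv2.imwrite("pics/x4.png",np.hstack([cv2.resize(a,(400,300)),cv2.resize(p2[120:270,270:470],(400,300))]))
go(.4445,.1155,.385,185.5)
E
```

```text
t 6.38 grasp [ 0.5794 -0.1976  0.2908] zax [ 0. -0. -1.] yaw -174.6 shift [10.49 32.43 -9.43] turn -6.285 j [-0.45  0.45  0.18  1.31  0.   -0.54] F [-0.1 -0.1 -1.9] w 0.237 gf 58.7
```

View pics/x4.png

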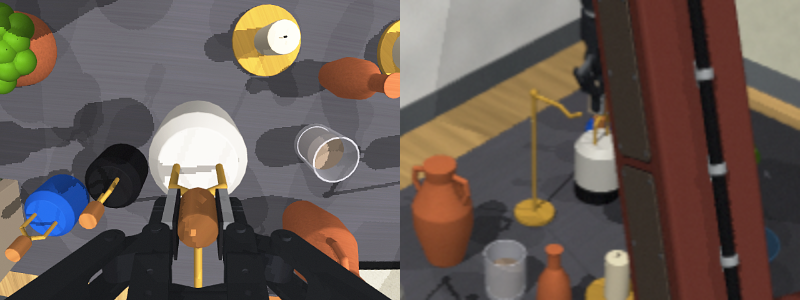

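The left half shows the wide shade held at about (200,150), and the right half shows the empty hook. The shade is free, so I'll raise it and carry it left.

Emit:
{"op": "servo_tool", "data": {
  "series": [
    [-1,[0,0,-0.8],0],
    [-1,[0.2,0,-2.5],0],
    [-1,[0.6,0.5,-4.5],0],
    [-1,[1.2,1.8,-6],0],
    [-1,[2,4,-6.8],0],
    [-1,[2.9,7,-7],0],
    [-1,[3.9,10.2,-7],0],
    [-1,[4.9,13.4,-7],0]
  ]
}}

```text
time: 7.38
position: [0.5167, -0.0666, 0.5157]
tool_rot: [-0.0, -0.047, 0.999, 0.0]
wrist_force: [0.9, -0.3, -2.3]
width: 0.236
grasp_force: 58.8
```

Emit:
{"op": "servo_tool", "data": {
  "series": [
    [-1,[1,3.2,0],0],
    [-1,[2,6.4,0],0],
    [-1,[3,9.6,0],0],
    [-1,[4,12.8,0],0],
    [-1,[4.8,15.5,0],0],
    [-1,[5.3,17.5,0],0],
    [-1,[5.5,18.6,0],0],
    [-1,[5.6,19,0],0]
  ]
}}

```text
time: 8.38
position: [0.4439, 0.1158, 0.5157]
tool_rot: [0.0, -0.048, 0.999, -0.0]
wrist_force: [0.2, -0.6, -3.0]
width: 0.238
grasp_force: 58.9
```

```bash
cat >> h.py <<'E'
def circ(W,p,x,y,r,lo,hi):
    "axis of an upright cylinder by its top face edge (min enclosing circle) in a height band"
    m=(np.hypot(W[...,0]-x,W[...,1]-y)<r)&(W[...,2]>lo)&(W[...,2]<hi); q=W[m][:,:2].astype(np.float32)
    if len(q)<20: return print("few",len(q))
    a=np.percentile(q,[.5,99.5],axis=0)
    (c,R)=cv2.minEnclosingCircle(q*1000); print("circ",len(q),"mid",a.mean(0).round(4),"ext",np.diff(a,axis=0).round(4),"mec",np.round(c,1),round(R,1))
E
python3 - <<'E'
from h import *
go(.4445,.1155,.36,185.5)
i,p,d=cap("wrist"); cv2.imwrite("pics/w5.png",p); W=cloud(i,d); np.save("pics/w5.npy",W)
circ(W,p,.4445,.1155,.07,.005,.014); circ(W,p,.4445,.1155,.045,.045,.056); circ(W,p,.463,-.1095,.07,.005,.014);circ(W,p,.463,-.1095,.03,.083,.094)
for n in("top","side"):
    i,p,d=cap(n); W=cloud(i,d); print(n); circ(W,p,.4445,.1155,.07,.13,.32); circ(W,p,.4445,.1155,.07,.272,.285)
    circ(W,p,.4445,.1155,.07,.17,.24)
E
```

```text
t 8.38 grasp [0.4439 0.1158 0.3607] zax [ 0. -0. -1.] yaw -174.5 shift [-0.06 -0.04  0.07] turn -6.284 j [ 0.1   0.12 -0.08  1.37 -0.    0.  ] F [ 0.2 -0.6 -3. ] w 0.238 gf 58.9
circ 2032 mid [0.4248 0.1165] ext [[0.0562 0.0968]] mec [445.5 116.9] 49.9
circ 501 mid [0.4248 0.1152] ext [[0.0183 0.052 ]] mec [432.7 115.4] 27.3
circ 3877 mid [ 0.4628 -0.1067] ext [[0.0957 0.0947]] mec [ 463.2 -107.8] 50.3
circ 1294 mid [ 0.463  -0.1075] ext [[0.0385 0.0377]] mec [ 463.2 -107.7] 20.2
top
circ 189 mid [0.4459 0.0866] ext [[0.0766 0.0273]] mec [445.3 101.7] 39.3
circ 114 mid [0.4466 0.0874] ext [[0.0754 0.025 ]] mec [446.1  99. ] 38.4
circ 20 mid [0.4262 0.0888] ext [[0.0397 0.0317]] mec [426.2  89.1] 25.8
side
circ 1042 mid [0.4363 0.1202] ext [[0.0748 0.0754]] mec [439.8 118.3] 44.6
circ 340 mid [0.4395 0.118 ] ext [[0.0791 0.0796]] mec [439.4 117.3] 43.6
circ 254 mid [0.4351 0.1237] ext [[0.0729 0.068 ]] mec [437.5 120.4] 41.8
```

View pics/w5.png

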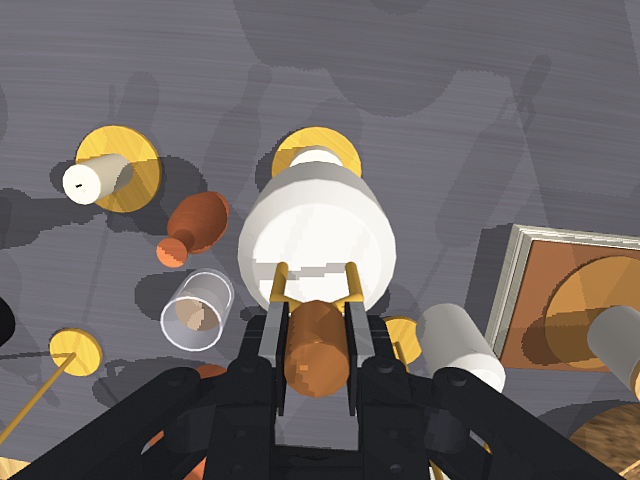

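The wrist picture shows the wide shade directly over the stout candle's dish at (317,160), with the tall shade hanging at (460,350). The dish fit gives (0.4455,0.1165) and the grasp is within 2 mm of it, so I'll descend.

Emit:
{"op": "servo_tool", "data": {
  "series": [
    [-1,[-0.15,0,1],0],
    [-1,[-0.15,0,3],0],
    [-1,[-0.15,0,5.5],0],
    [-1,[-0.15,0,8],0],
    [-1,[-0.15,0,10.5],0],
    [-1,[-0.15,0,12],0],
    [-1,[-0.15,0,13],0],
    [-1,[-0.15,0,13.3],0]
  ]
}}

```text
time: 9.52
position: [0.4459, 0.1151, 0.3821]
tool_rot: [-0.0, -0.047, 0.999, -0.0]
wrist_force: [0.4, 0.3, -1.6]
width: 0.237
grasp_force: 58.9
```

Emit:
{"op": "servo_tool", "data": {
  "series": [
    [-1,[0,0,0.5],0],
    [-1,[0,0,1.3],0],
    [-1,[0,0,2.2],0],
    [-1,[0,0,3.2],0],
    [-1,[0,0,4.2],0],
    [-1,[0,0,5],0],
    [-1,[0,0,5.6],0],
    [-1,[0,0,5.8],0]
  ]
}}

```text
time: 10.52
position: [0.4458, 0.1153, 0.3243]
tool_rot: [-0.0, -0.047, 0.999, 0.0]
wrist_force: [0.9, -0.3, -2.9]
width: 0.237
grasp_force: 58.9
```

Emit:
{"op": "servo_tool", "data": {
  "series": [
    [-1,[0,0,0.15],0],
    [-1,[0,0,0.3],0],
    [-1,[0,0,0.45],0],
    [-1,[0,0,0.6],0],
    [-1,[0,0,0.6],0]
  ]
}}

```text
time: 11.15
position: [0.4459, 0.1153, 0.3186]
tool_rot: [-0.0, -0.047, 0.999, 0.0]
wrist_force: [0.3, -0.3, -2.4]
width: 0.236
grasp_force: 58.9
```

```bash
python3 -c "
from h import *
go(.4455,.116,.160,185.5)"
```

```text
t 11.15 grasp [0.4458 0.1153 0.1636] zax [-0.  0. -1.] yaw -174.6 shift [0.03 0.07 0.36] turn -6.285 j [ 0.09  0.24 -0.46  0.87  0.   -0.  ] F [ 0.3 -0.3 -2.4] w 0.236 gf 58.9
```

Emit:
{"op": "servo_tool", "data": {
  "series": [
    [-1,[0,0,0.1],0],
    [-1,[0,0,0.2],0],
    [-1,[0,0,0.25],0],
    [-1,[0,0,0.3],0],
    [-1,[0,0,0.3],0]
  ]
}}

```text
time: 11.78
position: [0.4459, 0.1153, 0.3157]
tool_rot: [-0.0, -0.047, 0.999, -0.0]
wrist_force: [0.2, 0.8, -2.7]
width: 0.236
grasp_force: 58.9
```

```bash
python3 -c "
from h import *
go(.4455,.116,.160,185.5)"
```

```text
t 11.78 grasp [0.4459 0.1153 0.1607] zax [-0. -0. -1.] yaw -174.6 shift [0.03 0.07 0.07] turn -6.285 j [ 0.09  0.25 -0.47  0.86 -0.   -0.  ] F [ 0.2  0.8 -2.7] w 0.236 gf 58.9
```

Emit:
{"op": "servo_tool", "data": {
  "series": [
    [-1,[0,0,0.05],0],
    [-1,[0,0,0.1],0],
    [-1,[0,0,0.15],0],
    [-1,[0,0,0.15],0]
  ]
}}

```text
time: 12.28
position: [0.446, 0.1154, 0.3151]
tool_rot: [0.001, -0.047, 0.999, 0.0]
wrist_force: [-3.2, 0.0, 10.3]
width: 0.238
grasp_force: 60.4
```

Emit:
{"op": "servo_tool", "data": {
  "series": [
    [-1,[0,0,0.05],0],
    [-1,[0,0,0.1],0],
    [-1,[0,0,0.15],0],
    [-1,[0,0,0.15],0]
  ]
}}

```text
time: 12.78
position: [0.4462, 0.1154, 0.3151]
tool_rot: [0.001, -0.047, 0.999, 0.0]
wrist_force: [-8.5, -1.2, 28.9]
width: 0.24
grasp_force: 62.3
```

It made contact at the expected height, so I'll unload and release.

Emit:
{"op": "servo_tool", "data": {
  "series": [
    [-1,[0,0,-0.15],0],
    [-1,[0,0,-0.27],0],
    [-0.4,[0,0,-0.27],0],
    [-0.2,[0,0,-0.27],0],
    [0,[0,0,-0.27],0],
    [0.2,[0,0,-0.27],0],
    [0.2,[0,0,-0.27],0],
    [0.2,[0,0,-0.27],0]
  ]
}}

```text
time: 13.78
position: [0.4459, 0.1153, 0.3154]
tool_rot: [0.0, -0.047, 0.999, 0.0]
wrist_force: [0.1, 0.4, -0.4]
width: 0.6
grasp_force: 0.0
```

Emit:
{"op": "servo_tool", "data": {
  "series": [
    [0.2,[0,0,-1],0],
    [0.2,[0,0,-3],0],
    [0.2,[0,0,-6],0],
    [0.2,[0,0,-10],0],
    [0.4,[0,0,-14],0],
    [0.6,[0,0,-18],0],
    [0.8,[0,0,-20],0],
    [1,[0,0,-20],0]
  ]
}}

```text
time: 14.78
position: [0.4461, 0.1154, 0.5171]
tool_rot: [0.002, -0.047, 0.999, 0.0]
wrist_force: [-0.2, -0.1, 0.4]
width: 1.0
grasp_force: 0.0
```

```bash
python3 - <<'E'
from h import *
W,p=knob("wrist",.4455,.1155,lo=.155,hi=.18)
circ(W,p,.4455,.1155,.07,.079,.087)
circ(W,p,.4455,.1155,.07,.005,.014)
go(.54,.275,.33,161)
E
```

```text
wrist 706 med [0.4452 0.1162 0.17  ] mid [0.4467 0.1161 0.1638] ext [0.021 0.021 0.017] uv 316.0 204.0
circ 3434 mid [0.4459 0.1165] ext [[0.0686 0.0701]] mec [446.2 116.6] 37.4
circ 1004 mid [0.4253 0.1166] ext [[0.0578 0.0981]] mec [445.7 116.8] 50.0
t 14.82 grasp [0.4461 0.1154 0.3608] zax [ 0.001  0.    -1.   ] yaw -174.6 shift [-10.85  15.01   3.1 ] turn -5.857 j [ 0.09  0.13 -0.07  1.37  0.   -0.  ] F [ 0.1  0.2 -1.2] w 1.001 gf 0.0
```

The wide shade stands upright and centred, with its knob top at 0.171 as expected. Next is the tall shade.

Emit:
{"op": "servo_tool", "data": {
  "series": [
    [1,[-1.5,2,0.5],0.1],
    [1,[-4,5.5,1],0.22],
    [1,[-6.5,9.5,2],0.34],
    [1,[-9,13,2.5],0.43],
    [1,[-10.5,14.8,3],0.43],
    [1,[-10.8,15,3],0.43],
    [1,[-10.8,15,3],0.43],
    [1,[-10.8,15,3],0.43]
  ]
}}

```text
time: 15.82
position: [0.539, 0.274, 0.4857]
tool_rot: [0.0, 0.167, 0.986, -0.0]
wrist_force: [0.3, -0.5, 1.0]
width: 0.999
grasp_force: 0.0
```

```bash
python3 - <<'E'
from h import *
W,p=knob("wrist",.582,.262,png="pics/w6.png",r=.03)
go(.582,.262,.268,161)
m=(W[...,2]>.238)&(W[...,2]<.252)&(W[...,0]>.607)&(W[...,0]<.65)&(abs(W[...,1]-.25)<.04); q=W[m]
if len(q)>10:
  c=cv2.fitLine(q[:,:2].astype(np.float32),cv2.DIST_HUBER,0,.01,.01).ravel(); print(len(q),c,np.degrees(np.arctan(c[1]/c[0])))
E
```

```text
wrist 1963 med [0.5784 0.2646 0.2782] mid [0.5823 0.2636 0.2713] ext [0.022 0.021 0.019] uv 324.0 360.0
t 15.88 grasp [0.539  0.2741 0.3309] zax [ 0.  0. -1.] yaw 160.7 shift [-4.45  0.28  6.29] turn -0.005 j [ 0.35  0.42  0.25  1.4  -0.    0.69] F [ 0.2 -0.8  0. ] w 1.001 gf 0.0
585 [ 0.9396068  -0.34225592  0.6327802   0.24674343] -20.014376
```

View pics/w6.png

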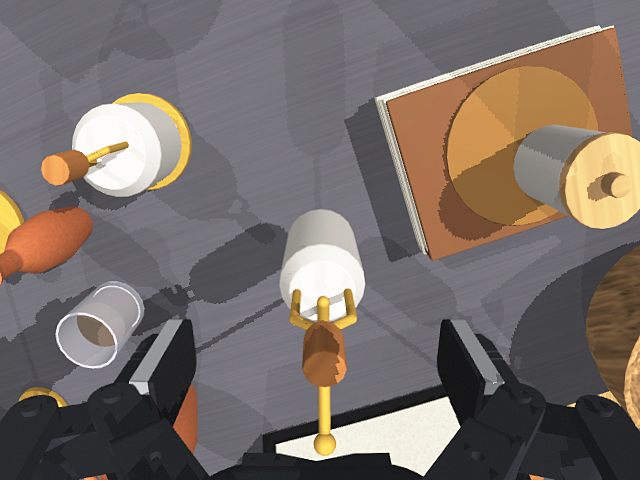

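The picture shows the tall shade's knob at (324,360), aligned between the fingers. The wide shade stands on its dish at (130,145).

Emit:
{"op": "servo_tool", "data": {
  "series": [
    [1,[-2,0.2,0],0],
    [1,[-4.4,0.42,0],0],
    [1,[-4.4,0.42,1.5],0],
    [1,[-4.4,0.42,4],0],
    [1,[-4.4,0.42,5.8],0],
    [1,[-4.4,0.42,6.3],0],
    [1,[-4.4,0.42,6.3],0],
    [1,[-4.4,0.42,6.3],0]
  ]
}}

```text
time: 16.88
position: [0.5824, 0.2642, 0.4235]
tool_rot: [0.001, 0.167, 0.986, 0.0]
wrist_force: [-0.4, -0.9, 0.8]
width: 1.002
grasp_force: 0.0
```

Emit:
{"op": "servo_tool", "data": {
  "series": [
    [0,[0,0,0],0],
    [-0.3,[0,0,0],0],
    [-0.6,[0,0,0],0],
    [-1,[0,0,0],0],
    [-1,[0,0,0],0],
    [-1,[0,0,0],0],
    [-1,[0,0,0],0],
    [-1,[0,0,0],0]
  ],
  "grip_force": 60
}}

```text
time: 17.88
position: [0.5821, 0.2638, 0.4228]
tool_rot: [0.0, 0.167, 0.986, -0.001]
wrist_force: [-3.2, -4.5, 5.2]
width: 0.241
grasp_force: 58.5
```

```bash
python3 - <<'E'
from h import *
go(.5823,.2636,.268,161)
E
```

```text
t 17.88 grasp [0.5821 0.2636 0.2678] zax [-0.    -0.001 -1.   ] yaw 160.7 shift [-0.02  0.01 -0.02] turn -0.005 j [ 0.31  0.51  0.23  1.29 -0.    0.65] F [-3.2 -4.5  5.2] w 0.241 gf 58.5
```

Emit:
{"op": "servo_tool", "data": {
  "series": [
    [-1,[0,0,-0.3],0],
    [-1,[0,0,-0.7],0],
    [-1,[0,0,-1.2],0],
    [-1,[0,0,-1.7],0],
    [-1,[0,0,-2.1],0],
    [-1,[0,0,-2.2],0],
    [-1,[0,0,-2.2],0]
  ]
}}

```text
time: 18.75
position: [0.5822, 0.2643, 0.4444]
tool_rot: [0.0, 0.167, 0.986, -0.0]
wrist_force: [-0.1, -0.1, -3.7]
width: 0.238
grasp_force: 58.7
```

Emit:
{"op": "servo_tool", "data": {
  "series": [
    [-1,[0.3,0,0],0],
    [-1,[1,0,0],0],
    [-1,[2,0,0],0],
    [-1,[3.2,0,0],0],
    [-1,[4.4,0,0],0],
    [-1,[5.4,0,0],0],
    [-1,[6,0,0],0],
    [-1,[6.2,0,0],0]
  ]
}}

```text
time: 19.75
position: [0.5234, 0.2849, 0.4445]
tool_rot: [0.0, 0.167, 0.986, 0.0]
wrist_force: [0.0, -0.2, -3.1]
width: 0.237
grasp_force: 58.7
```

```bash
python3 - <<'E'
from h import *
i,p,d=cap("wrist"); a=p
i2,p2,d2=cap("side")
cv2.imwrite("pics/x7.png",np.hstack([cv2.resize(a,(400,300)),cv2.resize(p2[180:330,220:420],(400,300))]))
go(.4632,-.1077,.38,161)
E
```

```text
t 19.85 grasp [0.5237 0.2848 0.2895] zax [ 0.  0. -1.] yaw 160.8 shift [ -7.22 -39.05  -9.06] turn -0.004 j [ 0.38  0.41  0.13  1.29 -0.    0.71] F [-0.1 -0.3 -3. ] w 0.238 gf 58.7
```

View pics/x7.png

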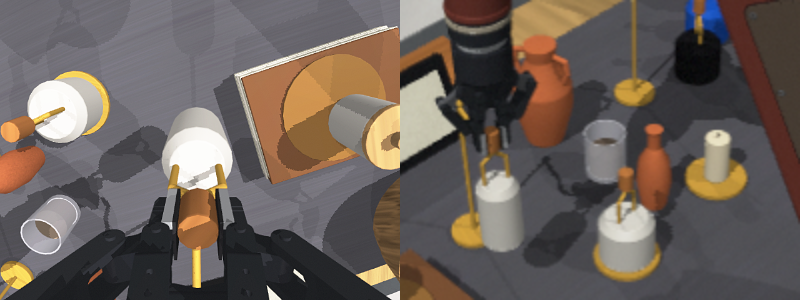

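The left half shows the tall shade held at (200,150), and the right half shows it free of the hook at (498,210). The wide shade stands upright on its dish. I'll lift and carry right.

Emit:
{"op": "servo_tool", "data": {
  "series": [
    [-1,[0,0,-0.8],0],
    [-1,[0,0,-2.5],0],
    [-1,[0,0,-4.8],0],
    [-1,[-0.1,-0.5,-7],0],
    [-1,[-0.4,-2,-8.5],0],
    [-1,[-0.8,-4.2,-9],0],
    [-1,[-1.4,-7.4,-9],0],
    [-1,[-2,-10.8,-9],0]
  ]
}}

```text
time: 20.85
position: [0.5064, 0.1741, 0.5339]
tool_rot: [-0.0, 0.167, 0.986, -0.0]
wrist_force: [1.1, 0.6, -3.0]
width: 0.237
grasp_force: 58.9
```

Emit:
{"op": "servo_tool", "data": {
  "series": [
    [-1,[-0.6,-3.4,0],0],
    [-1,[-1.2,-6.8,0],0],
    [-1,[-1.8,-10.2,0],0],
    [-1,[-2.4,-13.6,0],0],
    [-1,[-3,-17,0],0],
    [-1,[-3.6,-20.4,0],0],
    [-1,[-4.2,-23,0],0],
    [-1,[-4.7,-25.2,0],0]
  ]
}}

```text
time: 21.85
position: [0.4671, -0.0792, 0.534]
tool_rot: [-0.0, 0.168, 0.986, -0.0]
wrist_force: [0.4, 0.6, -3.8]
width: 0.236
grasp_force: 59.0
```

```bash
python3 - <<'E'
from h import *
go(.4632,-.1077,.38,161)
E
```

```text
t 21.85 grasp [ 0.4669 -0.0792  0.379 ] zax [-0.001 -0.    -1.   ] yaw 160.7 shift [-0.59 -2.82 -0.1 ] turn -0.006 j [-0.32  0.15  0.01  1.42 -0.    0.02] F [ 0.4  0.6 -3.8] w 0.236 gf 59.0
```

Emit:
{"op": "servo_tool", "data": {
  "series": [
    [-1,[-0.2,-1.2,0],0],
    [-1,[-0.4,-2.2,0],0],
    [-1,[-0.5,-2.8,0],0],
    [-1,[-0.55,-3,0],0],
    [-1,[-0.55,-3,0],0],
    [-1,[-0.55,-3,0],0]
  ]
}}

```text
time: 22.6
position: [0.4637, -0.1071, 0.5344]
tool_rot: [-0.0, 0.167, 0.986, 0.0]
wrist_force: [0.6, 0.3, -1.7]
width: 0.24
grasp_force: 59.0
```

```bash
python3 - <<'E'
from h import *
go(.4632,-.1077,.38,161)
i,p,d=cap("wrist"); W=cloud(i,d)
circ(W,p,.463,-.1077,.06,.005,.014);circ(W,p,.463,-.1077,.03,.083,.094)
circ(W,p,.463,-.1077,.06,.293,.303)   # shade roof edge
for n in("side","top"):
    i,p,d=cap(n); W=cloud(i,d); print(n); circ(W,p,.463,-.1077,.05,.285,.303); circ(W,p,.463,-.1077,.05,.205,.285); circ(W,p,.463,-.1077,.06,.005,.014)
E
```

```text
t 22.6 grasp [ 0.4637 -0.107   0.3794] zax [-0.  0. -1.] yaw 160.8 shift [ 0.03 -0.08 -0.06] turn -0.004 j [-0.38  0.16  0.01  1.42  0.   -0.05] F [ 0.6  0.3 -1.7] w 0.24 gf 59.0
circ 3299 mid [ 0.4558 -0.1085] ext [[0.0825 0.0957]] mec [ 463.2 -108. ] 50.2
circ 349 mid [ 0.4536 -0.1061] ext [[0.0191 0.0346]] mec [ 457.6 -106.1] 18.5
circ 2858 mid [ 0.4599 -0.1068] ext [[0.0487 0.057 ]] mec [ 463.9 -106.9] 29.5
side
circ 159 mid [ 0.4617 -0.1018] ext [[0.0564 0.0543]] mec [ 463.3 -104.8] 31.3
circ 421 mid [ 0.4569 -0.099 ] ext [[0.0517 0.0487]] mec [ 458.6 -101.6] 30.9
circ 304 mid [ 0.4614 -0.1073] ext [[0.0972 0.0971]] mec [ 466.1 -104.5] 55.4
top
circ 34 mid [ 0.4622 -0.0827] ext [[0.0216 0.0073]] mec [462.1 -82.4] 11.1
circ 47 mid [ 0.4633 -0.0833] ext [[0.0341 0.0081]] mec [463.6 -86. ] 17.8
circ 340 mid [ 0.461  -0.0779] ext [[0.0889 0.0459]] mec [457.  -89.5] 51.1
```

Shade and candle axes agree to about 1 mm, so I'll descend.

Emit:
{"op": "servo_tool", "data": {
  "series": [
    [-1,[0,-0.1,0.5],0],
    [-1,[0,-0.1,1.8],0],
    [-1,[0,-0.1,3.6],0],
    [-1,[0,-0.1,5.4],0],
    [-1,[0,-0.1,7],0],
    [-1,[0,-0.1,8.2],0],
    [-1,[0,-0.1,9],0],
    [-1,[0,-0.1,9.3],0]
  ]
}}

```text
time: 23.75
position: [0.4633, -0.1083, 0.441]
tool_rot: [-0.0, 0.167, 0.986, 0.0]
wrist_force: [0.1, 0.0, -2.7]
width: 0.237
grasp_force: 59.1
```

Emit:
{"op": "servo_tool", "data": {
  "series": [
    [-1,[0,0,0.4],0],
    [-1,[0,0,1.2],0],
    [-1,[0,0,2.2],0],
    [-1,[0,0,3.4],0],
    [-1,[0,0,4.6],0],
    [-1,[0,0,5.6],0],
    [-1,[0,0,6.2],0],
    [-1,[0,0,6.4],0]
  ]
}}

```text
time: 24.75
position: [0.4633, -0.1083, 0.3771]
tool_rot: [-0.0, 0.167, 0.986, 0.0]
wrist_force: [0.1, -0.5, -2.9]
width: 0.24
grasp_force: 59.1
```

Emit:
{"op": "servo_tool", "data": {
  "series": [
    [-1,[0,0,0.3],0],
    [-1,[0,0,0.8],0],
    [-1,[0,0,1.4],0],
    [-1,[0,0,1.9],0],
    [-1,[0,0,2.3],0],
    [-1,[0,0,2.6],0],
    [-1,[0,0,2.7],0],
    [-1,[0,0,2.7],0]
  ]
}}

```text
time: 25.75
position: [0.4633, -0.1083, 0.3505]
tool_rot: [0.0, 0.167, 0.986, 0.0]
wrist_force: [0.6, -0.0, -3.3]
width: 0.24
grasp_force: 59.1
```

```bash
python3 - <<'E'
from h import *
go(.4634,-.108,.189,161)
E
```

```text
t 25.75 grasp [ 0.4633 -0.1083  0.1955] zax [ 0. -0. -1.] yaw 160.8 shift [0.01 0.03 0.65] turn -0.004 j [-0.38  0.24 -0.37  0.96  0.   -0.05] F [ 0.6 -0.  -3.3] w 0.24 gf 59.1
```

Emit:
{"op": "servo_tool", "data": {
  "series": [
    [-1,[0,0,0.15],0],
    [-1,[0,0,0.3],0],
    [-1,[0,0,0.45],0],
    [-1,[0,0,0.55],0],
    [-1,[0,0,0.55],0]
  ]
}}

```text
time: 26.38
position: [0.4633, -0.1083, 0.3448]
tool_rot: [-0.0, 0.167, 0.986, 0.0]
wrist_force: [0.4, -0.7, -3.4]
width: 0.239
grasp_force: 59.1
```

Emit:
{"op": "servo_tool", "data": {
  "series": [
    [-1,[0,0,0.05],0],
    [-1,[0,0,0.1],0],
    [-1,[0,0,0.15],0],
    [-1,[0,0,0.15],0]
  ]
}}

```text
time: 26.88
position: [0.4636, -0.1085, 0.3442]
tool_rot: [0.001, 0.167, 0.986, -0.0]
wrist_force: [-1.8, -0.1, 6.4]
width: 0.239
grasp_force: 60.1
```

It made contact at the expected height, so I'll release and retreat.

Emit:
{"op": "servo_tool", "data": {
  "series": [
    [-1,[0,0,-0.05],0],
    [-0.4,[0,0,-0.06],0],
    [-0.2,[0,0,-0.06],0],
    [0,[0,0,-0.06],0],
    [0.2,[0,0,-0.06],0],
    [0.2,[0,0,-0.06],0],
    [0.2,[0,0,-0.06],0],
    [0.2,[0,0,-0.06],0]
  ]
}}

```text
time: 27.88
position: [0.4633, -0.1083, 0.344]
tool_rot: [-0.0, 0.167, 0.986, -0.0]
wrist_force: [-0.6, -0.2, -0.4]
width: 0.601
grasp_force: 0.0
```

Emit:
{"op": "servo_tool", "data": {
  "series": [
    [0.2,[0,0,-1],0],
    [0.2,[0,0,-3],0],
    [0.2,[0,0,-6],0],
    [0.2,[0,0,-10],0],
    [0.2,[0,0,-14],0],
    [0.2,[0,0,-18],0],
    [0.2,[0,0,-20],0],
    [0.2,[0,0,-20],0]
  ]
}}

```text
time: 28.88
position: [0.4634, -0.1084, 0.5457]
tool_rot: [0.002, 0.167, 0.986, -0.0]
wrist_force: [0.4, 0.5, -0.7]
width: 0.602
grasp_force: 0.0
```

```bash
python3 - <<'E'
from h import *
W,p=knob("wrist",.4634,-.108,lo=.184,hi=.21,png="pics/w8.png")
circ(W,p,.4634,-.108,.07,.108,.118); circ(W,p,.4634,-.108,.07,.005,.014)
i,p2,d=cap("side"); cv2.imwrite("pics/x8.png",np.hstack([cv2.resize(p,(400,300)),cv2.resize(p2[180:330,220:420],(400,300))]))
go(.4634,-.108,.38,161)
E
```

```text
wrist 720 med [ 0.4624 -0.1085  0.1999] mid [ 0.4638 -0.109   0.1935] ext [0.021 0.021 0.018] uv 315.0 204.0
circ 1528 mid [ 0.4628 -0.1088] ext [[0.0476 0.0504]] mec [ 463.8 -108.5] 26.6
circ 2437 mid [ 0.4604 -0.1085] ext [[0.0921 0.0963]] mec [ 463.3 -107.9] 50.2
t 28.98 grasp [ 0.4631 -0.1083  0.3885] zax [-0.  0. -1.] yaw 160.8 shift [-0.02  0.03  0.85] turn -0.004 j [-0.38  0.16  0.04  1.45 -0.   -0.05] F [-0.2  0.1 -0. ] w 0.6 gf 0.0
```

View pics/x8.png

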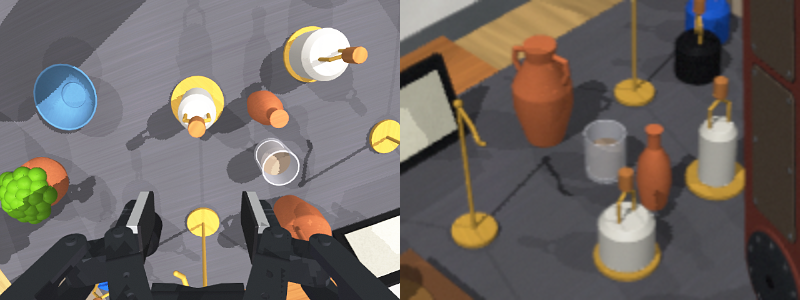

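Both shades stand upright on their dishes: tall at (197,105) and wide at (320,55) in the left half. The tall shade's knob top measures 0.201, as expected. Both hooks are empty and nothing else has moved.

```bash
python3 -c "
from h import *
print(workorder.hand_in())"
```

```text
the job is handed in; nothing more can be done
None
```

Both shades stand flat and centred over their matching candles, with nothing else seen to have moved, and the job was handed in after about 29 s of the 72 s allowed.

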